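# Find the thread hand of a porcelain lampholder cap

### The job

The porcelain lampholder in the middle of the mounting board, between the black tumbler switch and the other lampholder, has either an ordinary or a left-hand (anti-theft) thread, and nothing marks which. Try its screw cap both ways to find which way it loosens, unscrew it and lift it straight up off the holder. Finish still holding the cap in the gripper, level and steady, at least 5 cm above its seat and over its own holder; leave the other lampholder's cap screwed on and everything else on the bench where it is.

Things in the scene. Friction and masses are not known exactly. Their poses are not given: they have to be found in the camera images.
- board: wooden mounting board lying fixed on the bench, 190 (its x) by 420 (its y) by 18 mm thick; origin at the centre of its underside, z up. On it stand, along its y: a black round tumbler switch (62 mm across, 40 mm high with its toggle) at y = +140 mm, the lampholder to open at y = 0, the other lampholder at y = -140 mm. Its place and yaw change.
- seat (a point): centre of the shoulder of the middle lampholder, where its cap's rim sits, 54 mm above the bench, on the holder's axis; axes as the board's. The holder is fixed white porcelain: foot 84 mm across, 12 mm high, tapering to the shoulder, 51 mm across, 36 mm above the board. Hidden by the cap, a threaded neck 32 mm across (44 over the thread) rises 24 mm from here.
- cap: white porcelain screw cap of the middle lampholder, loose, about 130 g: a cup mouth down, twelve-sided skirt 54 mm over the flats, upright to 31 mm above the rim; domed top 38 mm above the rim. Origin at the centre of the rim, z up. A flat faces its +x, the others every 30 degrees; on the top an 18 mm rib with a brass screw runs from the centre to +x. Start yaw is the board's within 4 degrees.
- cap_grip (a point): point on the cap's axis 20 mm above its rim. The coarse three-start thread is of unknown hand, new at each start: tightening meets a firm stop within 10 degrees; loosening turns easily (under 0.2 N m) with the cap resting on its seat, frees it after 50 degrees and meets a stop near 75: turn about 62, then lift. Seen from above, right-hand loosens anticlockwise, left-hand clockwise.
- end_cap: the same kind of cap, screwed on the other lampholder (board y = -140 mm), to be left on; origin at the centre of its rim, 54 mm above the bench.
- screwdriver: screwdriver with a wooden handle, 190 mm long, lying along y on the front (robot's) edge of the board; bystander.
- bobbin: white porcelain bobbin insulator, 40 mm across and 40 mm high, standing on the board's front half between the two lampholders' places; origin under its centre; bystander.
- socket_plate: white square socket plate, 86 by 86 by 9 mm, lying on the bench to the left; bystander.
- junction_box: round grey junction box 72 mm across and 34 mm high with three 22 mm spouts, on the bench to the left; bystander.
- globe: white lamp globe 116 mm across and 116 mm high, standing on the bench to the right; bystander.
- gland: brass cable gland 34 mm across and 38 mm high, standing on the bench to the right; bystander.
- insulator: white porcelain shed insulator 60 mm across and 58 mm high, standing on the bench to the right; bystander.
Mind the look-alikes: they are no part of the job. Leave any purple or turquoise look-alike of the cap alone.

How it is judged (in metres and radians):
At the end, for the whole second after the job is handed in: The cap of the middle lampholder is gripped by the fingers (over 1 N), its rim at least 45 mm above its seat and within 50 mm sideways of the holder's axis, tilted less than 0.3 rad, slower than 3 cm/s, touching neither board nor holder; the other cap is still in place within 5 mm (z of cap in the frame of seat above 0.045 m and horizontal distance between cap and seat below 0.05 m and angle between cap's own z axis and vertical below 0.3 rad and linear speed of cap below 0.03 m/s and contact force between cap and the fingers above 1 N and contact force between cap and board below 0.2 N and distance of end_cap from where it was at the start of the episode below 0.005 m); the arm keeps its last pose, push and grip.
It fails at once if the other lampholder's cap is shifted, lifted or unscrewed (distance of end_cap from where it was at the start of the episode above 0.008 m or angle between the x axis of end_cap and the x axis of board, either way round above 0.35 rad).
It fails at once if a bystander is pushed out of its place (more than 3 cm) (distance of any of screwdriver, bobbin, socket_plate, junction_box, globe, gland, insulator from where it was at the start of the episode above 0.03 m).
It also fails if it takes over 42 s, if anything falls off the work surface, if the arm or the gripper's body presses on something with over 40 N, if the wrist force passes 120 N, or if a joint passes its speed limit or range.

### The arm

A 7-joint arm with a two-finger parallel gripper is mounted at the origin on the work surface. World frame = base frame: x ahead of the robot, y to its left, z up, the work surface at z = 0. Lengths are in mm, angles in rad, forces in N, time in s.
With the tool pointing down it reaches from about 400 to 875 mm from the base axis. Payload 4.4 kg.
Tool frame: the origin (TCP) lies at the very end of the fingers, on their centre line; the grasp point (between the pads) lies 19 mm behind it (grip_depth is the distance from the TCP to the grasp point, in mm); z points along the fingers, y is the direction in which the jaws open and shut (so a half turn about z gives the same grasp; the last joint's range is limited). The gripper opens to 85 mm and grips with 20 to 120 N. Pads are 22 mm wide; open, the fingers measure 114 mm over their backs; the gripper's body (76 mm by 85 mm) begins 54 mm behind the grasp point. The pads swing forward as they close: fully open they stand 13 mm farther back than shut.
Start: joints at [1.139, 0.628, 0.038, 1.517, -0.027, 0.996, -0.02], TCP at [232.531, -606.999, 231.313] pointing down, gripper open.
Joint ranges: [-3.06, 3.06], [-0.37, 2.12], [-1.25, 1.32], [0.18, 2.47], [-1.1, 4.24], [0.23, 1.98], [-2.94, 2.94]. Speed limits (rad/s): [2.57, 2.57, 3.14, 3.14, 3.14, 3.14, 3.14].

### API

Orientations are given as [roll, pitch, yaw] about the fixed x, y, z axes, in that order (R = Rz(yaw) Ry(pitch) Rx(roll)).
In Python, from cell import read_state, get_image, finish_job, recognise, outline_of, grip_depth gives the robot as it stands. The module is installed in compiled form; this text tells all that it offers.
- The arm moves only by the tool send_rows, never from a script. Its argument "rows" is a list of rows, each a list of 5 numbers: the gripper command: -1 is shut, 1 is fully open, values between are in proportion, then the shift along the tool's x, y, z in m, then the turn about the tool's z in rad. In form: [[claw, tx, ty, tz, roll], ...]. A call has 1 to 12 rows; each row shifts and turns the pose as measured when the row begins, along the tool's axes as they then stand; what a row does not reach is not made up. A row lasts 1/12 s, in which the tool goes at most 41.7 mm and 7.16 degrees, less where a joint would pass 70% of its speed; a pose out of reach is approached as far as the arm can. A call with a gripper value outside its range is refused whole. The fingers move at their own pace and stop on an object; the grip force is fixed at half the most. Time passes only in rows, so rows that do not move let the fingers close. It gives the time, the measured TCP pose, the force and the opening at its end, in the units of the state.
- read_state(): the state, without advancing time (a new reading comes with each control period).
- get_image(name): name is "side" or "top" or "wrist"; returns a dict with "image" (420x560x3 uint8, blue, green, red), "z_map" (420x560 float32, mm along the optical axis (not along the pixel's ray), 0 where there is no reading), "K" (3x3 intrinsics, pixels), "R" (3x3) and "t" (3): a world point X has camera coordinates R X + t; the wrist camera has in their place "tool_from_camera" (4x4, takes a point from camera to tool coordinates, whose origin is the TCP and whose axes are the flange's). Camera axes: x right, y down, z forward; pixel columns grow to the right and rows downward; lengths in mm; the calibration is good to about 2 mm. A picture is of the moment at which its call begins: read the wrist's pose just before it.
- finish_job(): hands the job in, once; it reports no verdict.
Trained networks look in a picture, given as the dict that the camera call returned (one of the last four; its "shot" number tells which), for a name from the list of things; names that differ only in an ending like _2 or _b are one class to them, and where a whole thing is asked for, a point or a joint stands for the part that bears it (a point fixed in the world has none). Each returns a list of dicts, best first, with "score" (0 to 1); they miss things now and then, are a little off and sometimes report something else, mostly with a low value. They report only what shows in the picture. A call takes as long as a camera call. They do not tell look-alikes from the thing itself.
- recognise(picture, query): "box" ([left, top, right, bottom] in pixels, round what is visible of it).
- outline_of(picture, query): "mask" (420x560 bool, what is visible of it) and "box" ([left, top, right, bottom] in pixels, round what is visible of it).
The state is a dict: "clock": time; "qpos": joint angles; "qd": joint speeds; "tau": joint torques, N m; "eef_pos": TCP position; "tool_rot": TCP orientation; "force": force on the tool from outside, world axes, zero at the start; "torque": the same for the moment, N m; "width": finger opening in mm.
Only numpy, scipy, OpenCV 4.12 (cv2) and the standard library are available. Lean on these libraries where they do the work, as an engineer would, in place of code of your own. Each camera call takes 0.05 s, during which the arm holds its last target.

## Working session

There is one attempt and no reset: what is moved stays moved. The work goes in short steps, Python scripts to look and compute and a tool call to move; the robot and the scene stay as the last step left them, time stands still between calls to the robot, and variables do not carry over. Pictures are saved under pics/ and viewed, and the job is handed in when it is done.

Besides the shell and the picture viewer there is one more tool, called after "Request:" as name(argument=value, ...) on one line, values as JSON. send_rows: Moves the arm, as the interface text tells. Its arguments: {"type":"object","properties":{"rows":{"type":"array"}},"required":["rows"]}

```bash
mkdir -p pics
cat > h.py <<'E'
import numpy as np, cv2
from cell import *
def world(p,u,v,z=None):
    K,R,t=p["K"],np.array(p["R"]),np.array(p["t"])
    d=p["z_map"][int(v),int(u)] if z is None else z
    c=d*np.linalg.inv(K)@np.array([u,v,1.])
    return R.T@(c-t)
def cloud(p):
    K,R,t=p["K"],np.array(p["R"]),np.array(p["t"])
    Z=p["z_map"].astype(float); v,u=np.mgrid[0:Z.shape[0],0:Z.shape[1]]
    c=np.stack([(u-K[0,2])/K[0,0]*Z,(v-K[1,2])/K[1,1]*Z,Z],-1)
    w=(c-t)@R; w[Z==0]=np.nan
    return w
E
python3 - <<'E'
from h import *
s=read_state(); print(s)
for n in ["top","side"]:
    p=get_image(n); cv2.imwrite(f"pics/{n}0.png",p["image"])
    np.savez(f"{n}0.npz",**{k:p[k] for k in ["image","z_map","K","R","t"]})
    w=cloud(p)
    for q in ["board","cap","bobbin"]:
        for r in recognise(p,q)[:4]:
            b=r["box"]; u,v=(b[0]+b[2])/2,(b[1]+b[3])/2
            print(n,q,round(r["score"],2),np.round(b),np.round(w[int(v),int(u)]))
E
```

```text
{'clock': 0.0, 'qpos': array([ 1.1392156 ,  0.62932159,  0.03840169,  1.51838003, -0.02700026,
        0.99628405, -0.01999482]), 'qd': array([ 7.09831190e-04,  6.90577899e-04, -3.09932516e-03, -9.86646675e-04,
        3.12398884e-04, -5.11478246e-04, -4.06430233e-05]), 'tau': array([-5.59066175e-04, -5.63427043e+01,  1.22558691e+00, -1.93455309e+01,
        1.08634197e-02,  1.06079289e-02, -2.38655576e-05]), 'eef_pos': array([ 232.31652862, -606.3966297 ,  230.40039789]), 'tool_rot': array([-3.13971620e+00, -2.10341177e-07,  3.65818057e-01]), 'force': array([-0.39645342, -0.40268957,  0.83537583]), 'torque': array([ 0.01705825, -0.05616446, -0.01936187]), 'width': 85.49472289829772}
top cap 0.72 [278. 245. 300. 265.] [384. -17.  37.]
top cap 0.7 [234. 244. 252. 264.] [387. 103.  39.]
top bobbin 0.77 [265. 202. 281. 218.] [505.  25.  56.]
top bobbin 0.23 [298. 179. 314. 204.] [547. -64.  92.]
side board 0.85 [164. 174. 319. 309.] [581. 116.  21.]
side board 0.45 [235. 202. 256. 229.] [578.  87.  91.]
side cap 0.91 [319. 218. 341. 240.] [380.   2.  37.]
side cap 0.75 [302. 254. 327. 281.] [377. 130.  36.]
side cap 0.64 [238. 207. 255. 226.] [575.  88.  89.]
side bobbin 0.58 [271. 212. 290. 227.] [506.  36.  56.]
side bobbin 0.3 [223. 229. 276. 285.] [529. 167.  41.]
```

Run:
```python
import cv2,numpy as np
a=cv2.imread("pics/top0.png"); cv2.imwrite("pics/top0c.png",cv2.resize(a[120:320,150:420],None,fx=2.9,fy=2.9,interpolation=cv2.INTER_CUBIC))
a=cv2.imread("pics/side0.png"); cv2.imwrite("pics/side0c.png",cv2.resize(a[130:330,150:420],None,fx=2.9,fy=2.9,interpolation=cv2.INTER_CUBIC))
```

```text
(no output)
```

View pics/top0c.png

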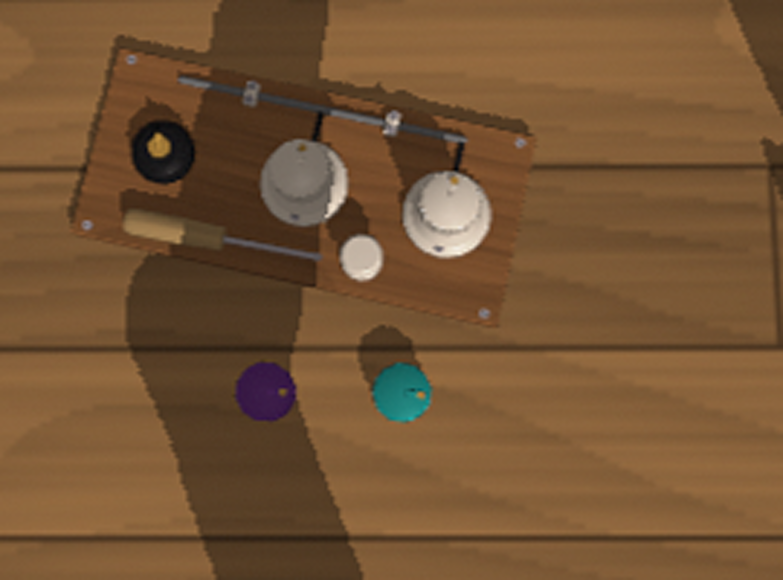

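View pics/side0c.png

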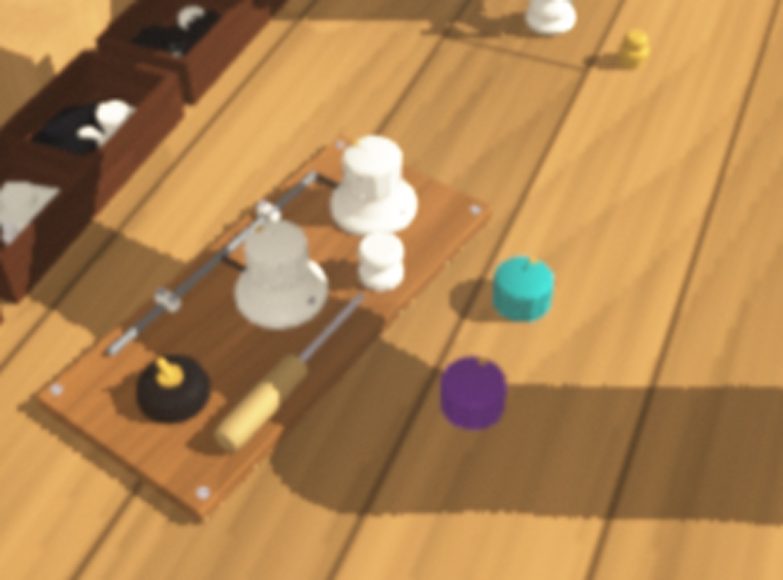

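View pics/top0.png

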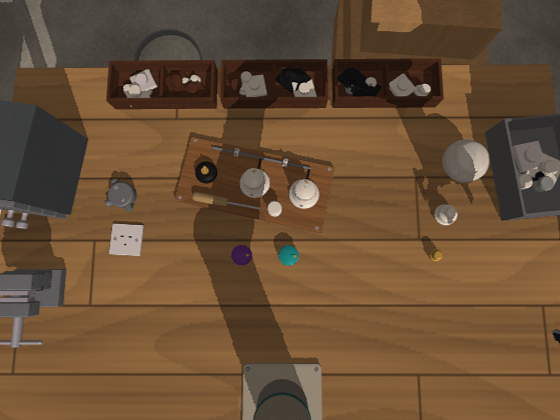

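Middle lampholder: at top-crop (302,175), i.e. full-image (254,180). It stands between the black switch (206,172) and the end lampholder (304,190). The purple (242,255) and turquoise (289,256) caps lie on the bench and are decoys. Next I'll measure axis positions from the depth maps.

Run:
```python
from h import *
for n in ["top","side"]:
    p=dict(np.load(f"{n}0.npz")); w=cloud(p).reshape(-1,3)
    for nm,c in [("mid",(577,82)),("end",(547,-62))]:
        m=(np.hypot(w[:,0]-c[0],w[:,1]-c[1])<45)
        a=w[m&(w[:,2]>84)]
        b=w[m&(w[:,2]>50)]
        for k in range(2):
            print(n,nm,len(a),"minmax ctr",np.round((a.min(0)+a.max(0))/2,1),np.round(a.max(0)-a.min(0)),"mean",a.mean(0).round(1));break
        # circle fit to foot+all: fit by radius profile
    # board rect
    m=(np.abs(w[:,2]-18)<5)&(w[:,0]>420)&(w[:,0]<720)&(abs(w[:,1]-10)<270)
    r=cv2.minAreaRect(w[m][:,:2].astype(np.float32)); print(n,"board",r,np.median(w[m][:,2]))
    m=(np.abs(w[:,2])<8)&(w[:,0]>200)&(w[:,0]<450); print("bench z",np.median(w[m][:,2]))
```

```text
top mid 316 minmax ctr [584.9  75.7  90.3] [52. 50. 12.] mean [584.1  76.   89.3]
top end 318 minmax ctr [553.9 -59.1  90. ] [54. 52. 12.] mean [553.6 -59.9  89.4]
top board ((585.051025390625, 76.30021667480469), (419.92608642578125, 190.6800994873047), 77.2738265991211) 17.675805430625356
bench z -0.1519939968418409
side mid 255 minmax ctr [583.7  77.4  89.3] [52. 53. 11.] mean [582.8  79.8  89. ]
side end 201 minmax ctr [553.  -60.7  89.1] [50. 51. 10.] mean [552.4 -56.7  88.9]
side board ((584.739501953125, 75.51429748535156), (422.4873962402344, 193.15309143066406), 77.48050689697266) 17.425682297268885
bench z -0.5156321562452976
```

Request:
send_rows(rows=[[1, 0.029, -0.0255, 0, 0], [1, 0.029, -0.0255, 0, 0], [1, 0.029, -0.0255, 0, 0], [1, 0.029, -0.0255, 0, 0], [1, 0.029, -0.0255, 0, 0], [1, 0.029, -0.0255, 0, 0], [1, 0.029, -0.0255, 0, 0], [1, 0.029, -0.0255, 0, 0], [1, 0.029, -0.0255, 0, 0], [1, 0.029, -0.0255, 0, 0]])

```text
clock: 1.23
eef_pos: [413.6, -263.6, 228.6]
tool_rot: [3.132, 0.005, 0.345]
force: [0.8, -0.4, -0.3]
width: 85.4
```

Request:
send_rows(rows=[[1, 0.0276, -0.0262, 0, 0], [1, 0.0276, -0.0262, 0, 0], [1, 0.0276, -0.0262, 0, 0], [1, 0.0276, -0.0262, 0, 0], [1, 0.0276, -0.0262, 0, 0], [1, 0.0276, -0.0262, 0, 0], [1, 0.0276, -0.0262, 0, 0], [1, 0.0276, -0.0262, 0, 0], [1, 0.0276, -0.0262, 0, 0], [1, 0.0276, -0.0262, 0, 0]])

```text
clock: 2.07
eef_pos: [592.0, 95.0, 227.9]
tool_rot: [3.128, -0.001, 0.345]
force: [0.7, -0.8, 1.3]
width: 85.3
```

Request:
send_rows(rows=[[1, 0, 0, 0, -0.125], [1, 0, 0, 0, -0.125], [1, 0, 0, 0, -0.125], [1, 0, 0, 0, -0.125], [1, 0, 0, 0, -0.125], [1, 0, 0, 0, -0.125], [1, 0, 0, 0, -0.125], [1, 0, 0, 0, -0.125], [1, 0, 0, 0, 0]])

```text
clock: 2.82
eef_pos: [595.3, 113.5, 227.4]
tool_rot: [3.131, 0.002, 1.354]
force: [0.4, 0.7, -0.1]
width: 85.3
```

Run:
```python
from h import *
from scipy.spatial.transform import Rotation as Ro
s=read_state(); print(s["clock"],s["eef_pos"],s["tool_rot"],s["qpos"].round(2),s["torque"])
p=get_image("wrist"); cv2.imwrite("pics/w1.png",p["image"])
T=np.array(p["tool_from_camera"]); print(T.round(2),p["K"])
Rt=Ro.from_euler("xyz",s["tool_rot"]).as_matrix()
Rc=Rt@T[:3,:3]; tc=Rt@T[:3,3]+s["eef_pos"]
np.savez("w1.npz",image=p["image"],z_map=p["z_map"],K=p["K"],R=Rc.T,t=-Rc.T@tc)
```

```text
2.8167 [595.26537166 113.53885456 227.40761636] [3.13095908e+00 2.00072601e-03 1.35407335e+00] [-0.06  0.58 -0.28  1.65  0.2   0.93 -0.63] [ 0.00222998 -0.00260011  0.02323097]
[[  -0.     -0.95   -0.32   82.67]
 [   1.      0.     -0.     -0.23]
 [   0.     -0.32    0.95 -141.58]
 [   0.      0.      0.      1.  ]] [[367.0983421    0.         279.71392784]
 [  0.         367.0983421  211.21278   ]
 [  0.           0.           1.        ]]
```

View pics/w1.png

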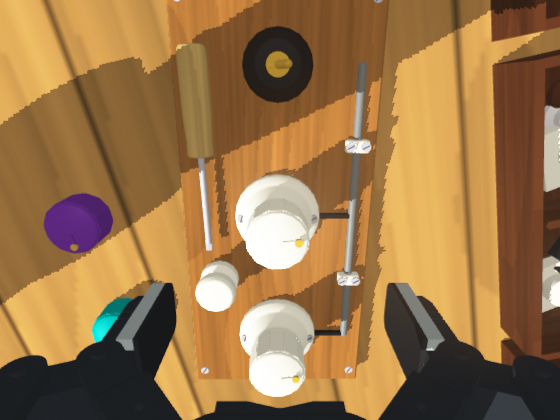

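The wrist view shows the middle cap at (277,240), its brass screw at (298,243), the switch above it and the end cap below. Next: refine the axis and yaw.

Run:
```python
from h import *
p=dict(np.load("w1.npz")); W=cloud(p); w=W.reshape(-1,3)
for nm,c in [("mid",(585,76)),("end",(554,-60))]:
    m=(np.hypot(w[:,0]-c[0],w[:,1]-c[1])<40)&(w[:,2]>83.)
    a=w[m]; print(nm,len(a),((a.min(0)+a.max(0))/2).round(1),np.ptp(a,0).round(1),a.mean(0).round(1))
    h=cv2.minEnclosingCircle(a[:,:2].astype(np.float32)); print(h)
# brass screw: saturated yellow pixels in cap region
img=p["image"]; hsv=cv2.cvtColor(img,cv2.COLOR_BGR2HSV)
for nm,(u0,u1,v0,v1),c in [("mid",(250,310,210,265),(585,76)),("end",(250,310,350,390),(554,-60))]:
    mm=np.zeros(hsv.shape[:2],bool); mm[v0:v1,u0:u1]=1
    m=mm&(hsv[...,1]>130)&(hsv[...,0]<35)&(W[...,2]>80)
    q=W[m]; print(nm,m.sum(),q.mean(0).round(1))
crop=img[160:300,210:350]; cv2.imwrite("pics/w1c.png",cv2.resize(crop,None,fx=4,fy=4,interpolation=cv2.INTER_CUBIC))
```

```text
mid 2989 [585.6  75.   88.6] [54.3 54.4 11.3] [586.   77.7  88.7]
((585.4472045898438, 74.76647186279297), 27.54193115234375)
end 2023 [554.8 -60.3  88.3] [54.2 53.6 10.5] [555.6 -57.   88.6]
((554.4530639648438, -61.16666030883789), 27.730892181396484)
mid 46 [603.2  72.3  92. ]
end 32 [572.2 -64.2  91.8]
```

View pics/w1c.png

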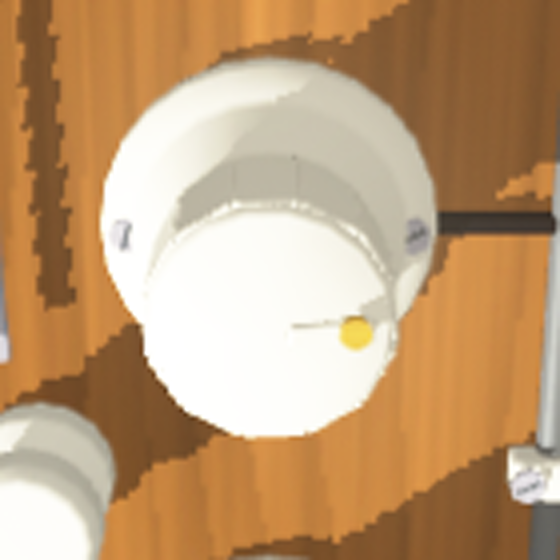

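The target is the white cap at w1 (277,240). It lies at (585.5, 75) mm with its top near 92–94 mm, matching the board centre, and its yaw is about −9 to −10°. The end cap at (274,365), purple (78,222) and turquoise (120,325) are not it.

Request:
send_rows(rows=[[1, -0.013, 0, 0.01, -0.02], [1, -0.013, 0, 0.01, -0.02], [1, -0.009, -0.001, 0.01, 0], [1, -0.003, 0, 0.0, 0], [1, 0, 0, 0, 0], [1, 0, 0, 0, 0]])

```text
clock: 3.37
eef_pos: [587.6, 76.0, 197.8]
tool_rot: [3.128, 0.001, 1.372]
force: [-0.3, 0.2, 0.4]
width: 85.1
```

Request:
send_rows(rows=[[1, -0.001, -0.002, 0.02, -0.02], [1, 0, -0.002, 0.025, -0.015], [1, 0, 0, 0.025, 0], [1, 0, 0, 0.015, 0], [1, 0, 0, 0.005, 0], [1, 0, 0, 0, 0], [1, 0, 0, 0, 0]])

```text
clock: 3.95
eef_pos: [591.7, 82.5, 111.1]
tool_rot: [3.115, -0.006, 1.405]
force: [-0.4, -0.5, 0.5]
width: 85.5
```

Request:
send_rows(rows=[[1, -0.004, -0.003, 0, 0], [1, -0.004, -0.003, 0, 0], [1, -0.001, 0, 0, 0], [1, 0, 0, 0, 0]])

```text
clock: 4.28
eef_pos: [586.0, 75.0, 114.8]
tool_rot: [3.109, -0.008, 1.405]
force: [-0.9, -0.4, 1.2]
width: 85.4
```

Request:
send_rows(rows=[[1, -0.001, -0.001, 0.02, 0], [1, -0.001, -0.001, 0.022, 0], [1, 0, -0.001, 0.014, 0]])

```text
clock: 4.53
eef_pos: [589.7, 73.5, 63.3]
tool_rot: [3.096, -0.013, 1.403]
force: [0.1, 0.5, -0.3]
width: 85.6
```

Request:
send_rows(rows=[[1, 0.001, -0.003, 0.004, 0], [1, 0, 0, 0, 0]])

```text
clock: 4.7
eef_pos: [585.6, 74.5, 57.2]
tool_rot: [3.099, -0.011, 1.403]
force: [-0.3, 1.1, -0.1]
width: 85.6
```

Run:
```python
from h import *
s=read_state(); print(s["clock"],s["eef_pos"],s["tool_rot"],s["qpos"].round(3),s["qd"].round(3),s["force"],s["torque"])
```

```text
4.7 [585.62525493  74.45488027  57.22166672] [ 3.09933137 -0.01132788  1.40256922] [-0.045  0.771 -0.206  1.861  0.312  0.497 -0.633] [ 0.007  0.003  0.004 -0.015  0.002  0.003  0.005] [-0.27864511  1.11196986 -0.06739323] [-0.01907388  0.10068135  0.02377131]
```

Request:
send_rows(rows=[[-1, 0, 0, 0, 0], [-1, 0, 0, 0, 0], [-1, 0, 0, 0, 0], [-1, 0, 0, 0, 0], [-1, 0, 0, 0, 0], [-1, 0, 0, 0, 0]])

```text
clock: 5.2
eef_pos: [587.2, 74.8, 60.8]
tool_rot: [3.095, -0.013, 1.403]
force: [1.1, 0.7, -5.5]
width: 52.6
```

Run:
```python
from h import *
s=read_state(); print(s["clock"],s["eef_pos"],s["tool_rot"],s["qpos"].round(3),s["width"],s["force"],s["torque"])
p=get_image("wrist"); cv2.imwrite("pics/w2.png",p["image"])
```

```text
5.2 [587.21554255  74.84343092  60.84688944] [ 3.09518045 -0.0127848   1.40260823] [-0.044  0.765 -0.207  1.859  0.312  0.5   -0.632] 52.58267029319249 [ 1.08441922  0.65950506 -5.51378251] [ 0.08351552 -0.01019952 -0.0021566 ]
```

View pics/w2.png

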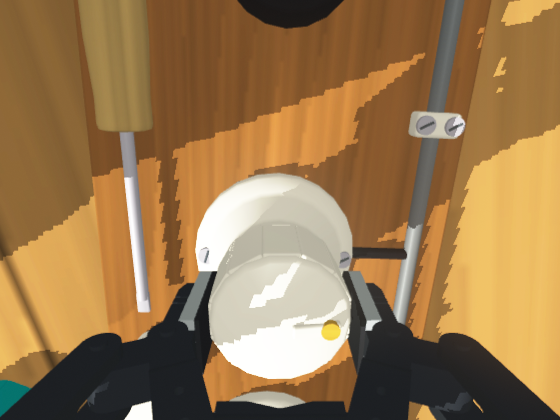

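The cap is gripped on a pair of flats. First, a gentle anticlockwise trial (negative roll), with a slight downward bias.

Request:
send_rows(rows=[[-1, 0, 0, 0.002, -0.05], [-1, 0, 0, 0.001, -0.05], [-1, 0, 0, 0.001, -0.05]])

```text
clock: 5.5
eef_pos: [587.1, 75.0, 59.6]
tool_rot: [3.094, -0.005, 1.552]
force: [-2.5, -0.5, 6.1]
width: 52.9
```

Run:
```python
from h import *
s=read_state(); print(s["clock"],s["eef_pos"],s["tool_rot"],s["qpos"].round(3),s["width"],s["force"],s["torque"],s["tau"].round(2))
```

```text
5.5 [587.1157611   75.03194172  59.57255907] [ 3.09403983 -0.00530931  1.55165256] [-0.022  0.771 -0.244  1.859  0.364  0.507 -0.532] 52.87317612979904 [-2.45604201 -0.45034748  6.06409118] [ 0.23964797  0.73715913 -1.60090878] [ -1.95 -52.47  -3.18 -12.15   1.37  -1.05   1.02]
```

The resisting moment rose to −1.6 N m after 8.5° anticlockwise, well over 0.2, so that looks like the tightening stop. Now clockwise.

Request:
send_rows(rows=[[-1, 0, 0, 0.001, 0.08], [-1, 0, 0, 0.001, 0.08], [-1, 0, 0, 0.001, 0.08], [-1, 0, 0, 0.001, 0.08]])

```text
clock: 5.83
eef_pos: [587.2, 74.1, 59.6]
tool_rot: [3.097, -0.02, 1.221]
force: [-2.2, -0.3, 5.5]
width: 52.5
```

Run:
```python
from h import *
s=read_state(); print(s["clock"],s["eef_pos"],s["tool_rot"],s["qpos"].round(3),s["width"],s["force"],s["torque"],s["tau"].round(2))
```

```text
5.8333 [587.23868983  74.07561198  59.59481678] [ 3.09749158 -0.02008272  1.22097441] [-0.074  0.764 -0.16   1.861  0.249  0.487 -0.755] 52.53822586245341 [-2.17080457 -0.2761299   5.52170472] [-0.07717159  0.6692504   0.161294  ] [  1.14 -52.14  -1.8  -12.34   0.44  -1.06   0.58]
```

Clockwise turns freely (0.16 N m), so the thread is left-hand. I'll go on clockwise to about 62° from the start yaw of 1.40, i.e. yaw about 0.32.

Request:
send_rows(rows=[[-1, 0, 0, 0.001, 0.08], [-1, 0, 0, 0.001, 0.08], [-1, 0, 0, 0.001, 0.08], [-1, 0, 0, 0.001, 0.08], [-1, 0, 0, 0.001, 0.08]])

```text
clock: 6.25
eef_pos: [587.5, 74.0, 59.7]
tool_rot: [3.108, -0.036, 0.803]
force: [-2.9, -0.3, 5.8]
width: 52.8
```

Run:
```python
from h import *
s=read_state(); print(s["clock"],s["eef_pos"],s["tool_rot"],s["qpos"].round(3),s["width"],s["force"],s["torque"])
```

```text
6.25 [587.45916305  74.04315385  59.74404122] [ 3.10778261 -0.03649665  0.80325514] [-0.142  0.76  -0.054  1.864  0.096  0.471 -1.033] 52.77149640476172 [-2.92488923 -0.34743531  5.75799906] [-0.22328498  0.5903671   0.14670584]
```

Free at 0.15 N m after 34°. About 0.48 rad to go.

Request:
send_rows(rows=[[-1, 0, 0, 0.001, 0.08], [-1, 0, 0, 0.001, 0.08], [-1, 0, 0, 0.001, 0.08], [-1, 0, 0, 0.001, 0.08], [-1, 0, 0, 0.001, 0.08], [-1, 0, 0, 0.001, 0.07]])

```text
clock: 6.75
eef_pos: [587.4, 74.0, 60.1]
tool_rot: [3.128, -0.049, 0.313]
force: [-2.7, 0.3, 5.8]
width: 52.7
```

Run:
```python
from h import *
s=read_state(); print(s["clock"],s["eef_pos"],s["tool_rot"],s["qpos"].round(3),s["width"],s["force"],s["torque"])
p=get_image("wrist"); cv2.imwrite("pics/w3.png",p["image"])
```

```text
6.75 [587.40371209  74.02386022  60.09809553] [ 3.12830343 -0.04894798  0.31316059] [-0.219  0.761  0.067  1.867 -0.089  0.466 -1.351] 52.67909514822573 [-2.71480505  0.346812    5.79184539] [-0.17480146  0.51420839  0.07524177]
```

View pics/w3.png

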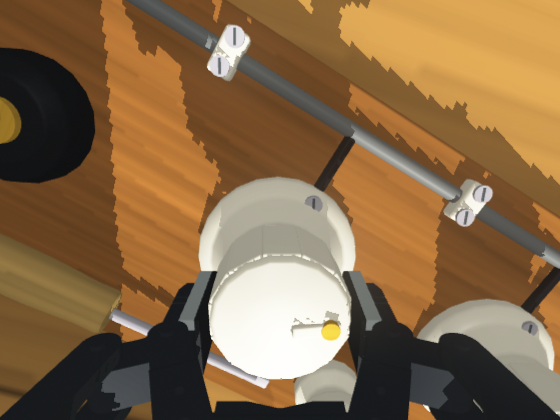

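The rib keeps its place in the gripper (screw at (331,330), as before), so the cap turned with it by 62.4°. Now a gentle lift.

Request:
send_rows(rows=[[-1, 0.0003, 0.0001, -0.005, 0], [-1, 0.0003, 0.0001, -0.006, 0]])

```text
clock: 6.97
eef_pos: [586.8, 74.3, 71.3]
tool_rot: [3.129, -0.048, 0.31]
force: [0.3, -0.4, -1.0]
width: 52.8
```

Run:
```python
from h import *
s=read_state(); print(s["clock"],s["eef_pos"],s["tool_rot"],s["width"],s["force"],s["torque"])
```

```text
6.9667 [586.81745165  74.31155523  71.29383995] [ 3.12868857 -0.04756337  0.3097942 ] 52.79753668208727 [ 0.26101448 -0.39102061 -0.99946245] [-0.01109665  0.06791826  0.03262703]
```

Request:
send_rows(rows=[[-1, 0.0004, 0.0001, -0.008, 0], [-1, 0.0004, 0.0001, -0.008, 0], [-1, 0.0005, 0.0001, -0.01, 0], [-1, 0.0005, 0.0002, -0.01, 0], [-1, 0.0005, 0.0002, -0.01, 0], [-1, 0.0003, 0.0001, -0.006, 0], [-1, 0, 0, 0, 0], [-1, 0, 0, 0.0005, 0]])

```text
clock: 7.63
eef_pos: [589.2, 74.6, 132.1]
tool_rot: [3.128, -0.054, 0.311]
force: [-0.1, 0.3, -1.3]
width: 52.6
```

Run:
```python
from h import *
s=read_state(); print(s["clock"],s["eef_pos"],s["tool_rot"],s["width"],s["force"],s["torque"],s["qd"].round(3))
p=get_image("side"); cv2.imwrite("pics/s4.png",cv2.resize(p["image"][150:300,180:380],None,fx=4,fy=4,interpolation=cv2.INTER_CUBIC))
w=cloud(p).reshape(-1,3)
m=(np.hypot(w[:,0]-585,w[:,1]-75)<24)&(w[:,2]>40); print(np.histogram(w[m][:,2],bins=range(40,240,10)))
for c in [(554,-60)]:
    m=(np.hypot(w[:,0]-c[0],w[:,1]-c[1])<40)&(w[:,2]>84)&(w[:,2]<96); a=w[m]; print("end",len(a),((a.min(0)+a.max(0))/2).round(1),np.ptp(a,0).round())
p=get_image("wrist"); cv2.imwrite("pics/w4.png",p["image"])
print(read_state()["eef_pos"])
```

```text
7.6333 [589.24230096  74.62261578 132.10112083] [ 3.12838671 -0.05421932  0.31131309] 52.642915756548284 [-0.05259058  0.32972329 -1.31687506] [-0.02556638  0.09474628 -0.05287679] [ 0.002 -0.007 -0.    -0.002  0.001 -0.004 -0.001]
(array([  1,  74, 102,  73,   0,   0,   0,   0,   4,   5,   3,  38,  38,
         0,   0,   0,   4,   3,  10]), array([ 40,  50,  60,  70,  80,  90, 100, 110, 120, 130, 140, 150, 160,
       170, 180, 190, 200, 210, 220, 230]))
end 200 [553.6 -60.8  89.2] [51. 54. 10.]
[588.87981095  74.54838459 131.34711005]
```

View pics/s4.png

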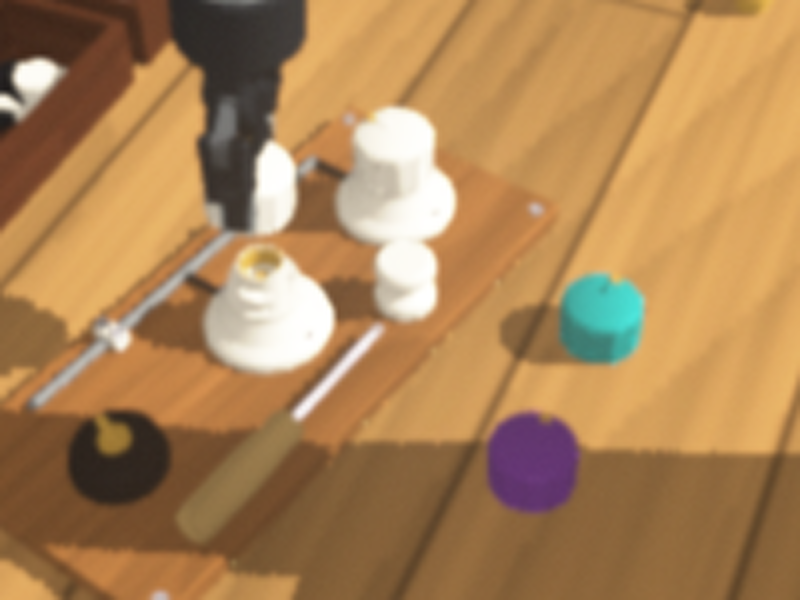

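View pics/w4.png

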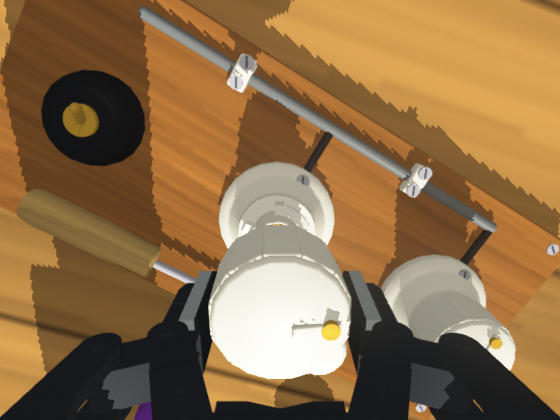

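The side view shows the bare threaded neck at (262,275) and the cap in the jaws above it at (265,190). The end cap reads (553.6, −60.8), unmoved. Everything is steady, so I'm handing in.

Run:
```python
from h import *
s=read_state(); print(s["clock"],s["eef_pos"],s["qd"].round(3),s["force"],s["width"])
print(finish_job())
```

```text
7.7333 [588.87981095  74.54838459 131.34711005] [ 0.001  0.013 -0.002  0.007 -0.001  0.001 -0.002] [ 0.16834626  0.20416783 -1.24451603] 52.69609086016101
the job is handed in; nothing more can be done
None
```

The middle lampholder's cap is off and held in the gripper, and I handed the job in at about 7.7 s. `finish_job` gives no verdict, so what follows rests on my own checks.

- **Thread direction:** it is left-hand. Turning the cap anticlockwise met a firm 1.6 N m after about 8.5°, while clockwise it turned freely at about 0.15 N m. I turned it 62° clockwise from its start yaw, and the wrist pictures showed it did not slip in the jaws.
- **Lift:** the cap came up with only its own weight, about 1.3 N, on the wrist.
- **Final hold:** by the tool pose, the rim is about 71 mm above its seat and roughly 3 mm off the holder's axis. The tool is tilted about 0.055 rad and nearly still, with the fingers on the cap at 52.7 mm opening.
- **Other objects:** the end cap measured within about 1 mm of its start position, inside the 2 mm calibration error. The bystanders on the board look undisturbed in the last pictures. I did not re-measure them, and the ones out on the bench were mostly out of those views.

Two things did not go as planned. The arm drifted and overshot during the approach by up to about 20 mm, so I corrected its position several times before gripping. The tool also picked up its slight tilt along the way, which the moves could not correct; it is well under the 0.3 rad limit.

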